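Clip the wide gel cassette into the drying rack

TASK

Take the wide gel cassette out of its draining stand and push it fully down into the empty spring-clip slot of the white rack, so that it stands upright on the slot floor, parallel to the cassette already clipped in there, and let go of it. Leave the narrow cassette standing in its stand.

Things in the scene. Friction and masses are not known exactly. Their poses are not given: they have to be found in the camera images.
- wide_cassette: Wide gel cassette: grey panel with slatted white window, 110 wide (x) x 10 thick (y) x 110 mm tall (z), 150 g, origin at the centre of its underside. Stands loose in one of two white stands (130x50x26 mm; slot 16 mm wide, 20 deep, floor 6 mm over the table, ends open): lift it 25 mm or more to clear. Pinch its thickness at mid-width, fingertips at most 50 mm below its top, clear of the clips.
- narrow_cassette: Narrow gel cassette, not to be moved: same kind of panel, 70 wide (x) x 10 thick (y) x 110 mm tall (z), loose, upright in the other stand. Origin at the centre of its underside. Which stand holds which varies.
- free_slot: Empty slot: black rubber strip 110 long (x, along the slot) x 14 x 2 mm; origin under its centre, 8 mm over the table (a seated panel stands 2 mm above it). Steel clip leaves face each other over it at x = -34 and +34 mm: 6 mm apart up to 24 mm above the origin, flaring to 30 mm apart at 51 mm. They yield sideways (12 mm each); it takes 8 to 18 N to push the panel in, not its weight.
- seated_cassette: Fixed: a wide cassette already clipped into the rack's other slot, parallel to the empty one, 80 mm beside it; its top is 120 mm over the table. Which slot is empty varies. Origin under its centre, 8 mm over the table; x along the slot. The rack's white base is 170 (x) x 180 x 8 mm, with end posts 34 mm high, 69 mm either way along each slot from its centre.
Not all that is in view belongs to the job. Leave any purple look-alike of the wide_cassette alone.

How it is judged:
By the outcome, as a careful person would: the job done as asked, in the order asked, and still so for the second after the job is handed in, with the robot touching nothing.
It also fails if it takes over 42 s, if anything falls off the work surface, if the arm or the gripper's body presses on something with over 40 N, if the wrist force passes 120 N, or if a joint passes its speed limit or range.

ROBOT

A 6-joint arm with a two-finger parallel gripper is mounted at the origin on a cart in front of the work surface, level with it; the furniture and walls round the work are solid. World frame = base frame: x ahead of the robot, y to its left, z up, the work surface at z = 0. Lengths are in m, angles in degrees, forces in N, time in s.
With the tool pointing down it reaches from about 0.35 to 0.875 m from the base axis. Payload 4.2 kg.
Tool frame: the origin (TCP) lies midway between the tips of the shut fingers; the grasp point (between the pads) lies 19 mm behind it; z points along the fingers, y is the line along which they close (so a half turn about z gives the same grasp; the last joint's range is limited). The gripper opens to 87 mm and grips with 3 to 60 N. Pads are 19 mm wide; open, the fingers measure 117 mm over their backs; the gripper's body (75 mm by 190 mm) begins 51 mm behind the grasp point.
Start: joints at [-58.866, 22.042, 0.453, 0, -68.411, -14.817], TCP at [0.176, -0.6, 0.223] pointing down, gripper open.
Joint ranges: [-179.83, 179.83], [-69.29, 118.12], [-61.27, 80.66], [-181.25, 117.63], [-171.15, -9.14], [-177.46, 177.46]. Speed limits (degrees/s): [159.86, 159.86, 180, 180, 180, 180].

INTERFACE

Orientations are given as a 3x3 rotation matrix whose columns are the frame's x, y, z axes.
In Python, from station import sense, capture, finish_job, silhouettes, landmark_of gives the robot as it stands.
- The arm moves only by the tool step_arm, never from a script. Its arguments are lists of equal length, an entry for each row: "linear": the shift along the tool's x, y, z in mm, a list of three; "delta_rot": the turn, a rotation vector about the tool's x, y, z in rad, a list of three; "grip": the finger opening in mm, from 0 to 87. A call has 1 to 10 rows; each row shifts and turns the commanded pose from where the row before left it, along the tool's axes as they then stand; what a row does not reach is not made up. A row lasts 1/8 s, in which the tool goes at most 62.5 mm and 10.7 degrees, less where a joint would pass 70% of its speed; a pose out of reach is approached as far as the arm can. A call with a gripper value outside its range is refused whole. The fingers move at their own pace and stop on an object; the grip force is fixed at half the most. Time passes only in rows, so rows that do not move let the fingers close. It gives the time, the measured TCP pose, the force, the opening and the grip force at its end, in the units of the state.
- sense(): the state, without advancing time (a new reading comes with each control period).
- capture(name): name is "scene" or "top" or "wrist"; returns a dict with "img" (384x512x3 uint8, red, green, blue), "fx", "fy", "cx", "cy" (pixels), "world_to_cam" (4x4, takes a point from world to camera coordinates); the wrist camera has in their place "mount" (4x4, takes a point from camera to tool coordinates, whose origin is the TCP and whose axes are the flange's). Camera axes: x right, y up, looking along -z (the intrinsics and any distortion apply to the point x, -y, -z); pixel columns grow to the right and rows downward; lengths in m; the calibration is good to about 2 mm. A picture is of the moment at which its call begins: read the wrist's pose just before it. There is no depth.
- finish_job(): hands the job in; it is judged then, once.
Trained networks look in the newest picture that a camera, given by its name, has taken for a name from the list of things; names that differ only in an ending like _2 or _b are one class to them, and where a whole thing is asked for, a point or a joint stands for the part that bears it (a point fixed in the world has none). Each returns a list of dicts, best first, with "score" (0 to 1); they miss things now and then, are a little off and sometimes report something else, mostly with a low value. They report only what shows in the picture. A call takes as long as a camera call. They do not tell look-alikes from the thing itself.
- silhouettes(camera, label): "mask" (384x512 bool, what is visible of it) and "point" ([column, row] in pixels, amid what is visible of it).
- landmark_of(camera, label): "point" ([column, row] in pixels: a listed point, or the origin of a listed thing).
The state is a dict: "time_s": time; "joints": joint angles; "joint_velocities": joint speeds; "effort": joint torques, N m; "tcp_pos": TCP position; "ee_rot": TCP orientation; "wrist_force": force on the tool from outside, world axes, zero at the start; "moment": the same for the moment, N m; "gripper_width": opening from 0.0 (shut) to 1.0 (fully open); "gripper_force": force on a finger pad.
Only numpy, scipy, OpenCV 4.12 (cv2) and the standard library are available. Lean on these libraries where they do the work, as an engineer would, in place of code of your own. Each camera call takes 0.05 s, during which the arm holds its last target. There are 200 camera calls.

## Working session

There is one attempt and no reset: what is moved stays moved. The work goes in short steps, Python scripts to look and compute and a tool call to move; the robot and the scene stay as the last step left them, time stands still between calls to the robot, and variables do not carry over. Pictures are saved under pics/ and viewed, at most 10 in all, crops included, and the job is handed in when it is done.

Besides the shell and the picture viewer there is one more tool, called after ">>>" as name(argument=value, ...) on one line, values as JSON. step_arm: Moves the arm, as the interface text tells. Its arguments: {"type":"object","properties":{"linear":{"type":"array"},"delta_rot":{"type":"array"},"grip":{"type":"array"}},"required":["linear","delta_rot","grip"]}

```bash
mkdir -p pics; ls
cat > h.py <<'E'
import numpy as np,cv2
from station import *
np.set_printoptions(precision=4,suppress=True)
def look(n):
    s=sense();c=capture(n)
    if n=="wrist":
        T=np.eye(4);T[:3,:3]=s["ee_rot"];T[:3,3]=s["tcp_pos"]
        c["c2w"]=T@np.array(c["mount"])
    else: c["c2w"]=np.linalg.inv(np.array(c["world_to_cam"]))
    return c
def ray(c,p,z):
    K=np.array([[c["fx"],0,c["cx"]],[0,c["fy"],c["cy"]],[0,0,1.]])
    d=np.array(c.get("dist",c.get("distortion",np.zeros(5))),float)
    u=cv2.undistortPoints(np.array([[p]],float),K,d)[0,0]
    M=c["c2w"];r=M[:3,:3]@np.array([u[0],-u[1],-1]);o=M[:3,3]
    return o+r*(z-o[2])/r[2]
def proj(c,P):
    q=np.linalg.inv(c["c2w"])@np.append(P,1)
    return np.array([c["cx"]+c["fx"]*q[0]/-q[2],c["cy"]-c["fy"]*q[1]/-q[2]])
def save(c,f): cv2.imwrite("pics/"+f,c["img"][:,:,::-1])
E
python3 - <<'E'
from h import *
for n in("scene","top"):
    c=look(n);save(c,n+"0.png")
    print(n,[k for k in c],c["fx"],c["c2w"][:3,3])
    for l in("wide_cassette","narrow_cassette","free_slot","seated_cassette"):
        for r in landmark_of(n,l)[:3]:
            z=.006 if l[0] in"wn" else .008
            print(l,r["score"],r["point"],ray(c,r["point"],z))
        for r in silhouettes(n,l)[:3]:
            print("  sil",r["score"],r["point"],r["mask"].sum())
E
```

```text
pics
scene ['img', 'fx', 'fy', 'cx', 'cy', 'world_to_cam', 'c2w'] 392.10545280426356 [0.1586 0.6602 0.8069]
wide_cassette 0.83 [226.7, 264.8] [0.5031 0.2696 0.006 ]
wide_cassette 0.72 [205.9, 314.8] [0.4623 0.3967 0.006 ]
wide_cassette 0.61 [161.3, 243.3] [0.6754 0.3141 0.006 ]
  sil 0.92 [158.9, 229.4] 1067
  sil 0.67 [205.4, 303.0] 1190
  sil 0.56 [228.9, 250.2] 994
narrow_cassette 0.78 [258.6, 209.5] [0.5394 0.0812 0.006 ]
  sil 0.91 [259.5, 191.1] 757
seated_cassette 0.68 [293.2, 161.7] [ 0.5608 -0.1353  0.008 ]
  sil 0.63 [295.1, 142.3] 985
top ['img', 'fx', 'fy', 'cx', 'cy', 'world_to_cam', 'c2w'] 349.99700012396653 [0.3961 0.0929 0.936 ]
wide_cassette 0.77 [135.9, 239.7] [0.4564 0.3922 0.006 ]
wide_cassette 0.75 [181.7, 226.3] [0.4953 0.2742 0.006 ]
wide_cassette 0.69 [176.5, 162.5] [0.671  0.3006 0.006 ]
  sil 0.8 [179.8, 221.5] 582
  sil 0.78 [169.9, 152.8] 801
  sil 0.73 [125.0, 238.2] 803
narrow_cassette 0.47 [251.3, 210.9] [0.5423 0.0905 0.006 ]
  sil 0.69 [249.0, 209.9] 203
free_slot 0.6 [367.8, 205.1] [ 0.5672 -0.2234  0.008 ]
  sil 0.62 [250.0, 209.9] 182
  sil 0.43 [368.2, 206.1] 100
seated_cassette 0.89 [336.0, 206.6] [ 0.5605 -0.1373  0.008 ]
  sil 0.77 [344.6, 202.9] 669
```

Run:
```python
import cv2
for n,(a,b,c,d) in {"scene":(100,350,100,380),"top":(110,290,90,410)}.items():
    i=cv2.imread(f"pics/{n}0.png")[a:b,c:d];f=2.5
    cv2.imwrite(f"pics/{n}c.png",cv2.resize(i,None,fx=f,fy=f,interpolation=3)[:600,:800])
```

```text
(no output)
```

View pics/scenec.png

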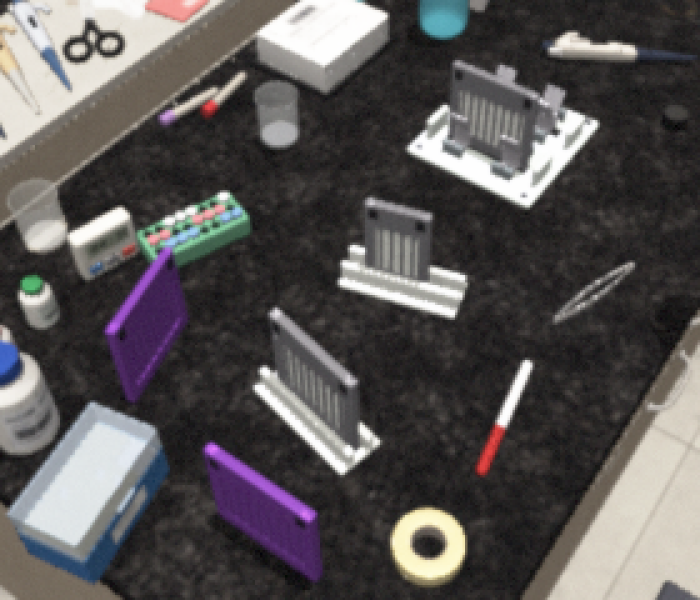

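View pics/topc.png

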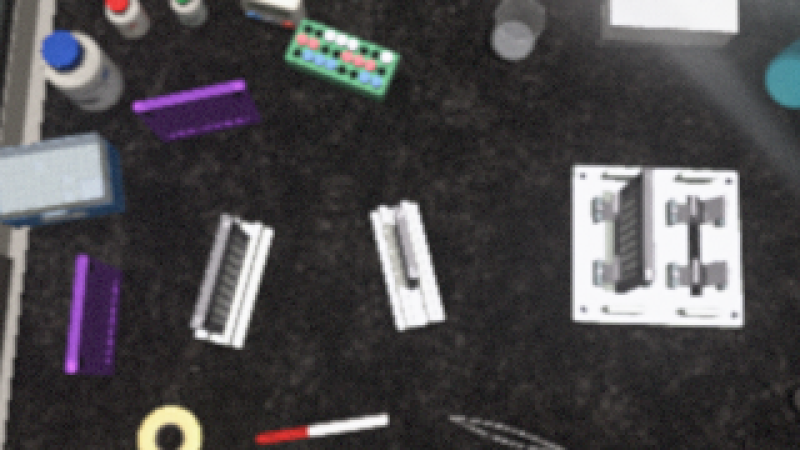

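The scene view shows the wide grey cassette in the stand at crop (315,380), the narrow one at (400,240), purple look-alikes at (150,325) and (260,510), and the rack at top right. In the top view the wide cassette is at crop (228,280), and the empty slot at (695,245) is on the far -y side of the seated cassette.

Run:
```python
from h import *
s=sense();print(s["tcp_pos"],np.array(s["ee_rot"]),s["gripper_width"])
c=look("wrist");print(c["fx"],np.array(c["mount"]))
R=np.array(s["ee_rot"]);print(R.T@(np.array([.565,-.22,.30])-s["tcp_pos"])*1e3)
# top-camera axis estimates: cassette top edge
t=look("top")
for l in("wide_cassette","seated_cassette"):
    landmark_of("top",l)
    for r in silhouettes("top",l)[:3]:
        m=r["mask"].astype(np.uint8);b=cv2.boxPoints(cv2.minAreaRect(cv2.findNonZero(m)))
        print(l,r["score"],[ray(t,p,.116)[:2] for p in b])
```

```text
[ 0.1756 -0.5998  0.2226] [[-0.9597 -0.281   0.    ]
 [-0.281   0.9597 -0.    ]
 [-0.     -0.0001 -1.    ]] 0.9971322827826369
283.82681806193557 [[-0.0002  0.9608  0.2771  0.0774]
 [ 1.      0.0002 -0.0001 -0.0006]
 [-0.0002  0.2771 -0.9608 -0.1625]
 [ 0.      0.      0.      1.    ]]
[-480.3961  255.0954  -77.4192]
wide_cassette 0.88 [array([0.4489, 0.2857]), array([0.5573, 0.2658]), array([0.5497, 0.2327]), array([0.4416, 0.2534])]
wide_cassette 0.75 [array([0.6656, 0.3567]), array([0.6958, 0.2476]), array([0.6485, 0.2343]), array([0.6191, 0.3424])]
wide_cassette 0.72 [array([0.4037, 0.3968]), array([0.5116, 0.3991]), array([0.5093, 0.3558]), array([0.4015, 0.3547])]
seated_cassette 0.78 [array([ 0.6141, -0.1119]), array([ 0.6153, -0.1508]), array([ 0.4938, -0.1473]), array([ 0.4926, -0.1096])]
```

>>> step_arm(linear=[[0,0,-50],[0,0,-50],[-42,44,0],[-42,44,0],[-42,44,0],[-42,44,0],[-42,44,0],[-42,44,0],[-42,44,0],[-42,44,0]], delta_rot=[[0,0,0.1425],[0,0,0.1425],[0,0,0],[0,0,0],[0,0,0],[0,0,0],[0,0,0],[0,0,0],[0,0,0],[0,0,0]], grip=[87,87,87,87,87,87,87,87,87,87])

```text
time_s: 2.45
tcp_pos: [0.5128, -0.2462, 0.3229]
ee_rot: [[-1.0, -0.0, 0.001], [-0.0, 1.0, -0.0], [-0.001, -0.0, -1.0]]
wrist_force: [0.5, -0.3, 0.8]
gripper_width: 1.001
gripper_force: 0.0
```

>>> step_arm(linear=[[-50,30,0],[0,30,0],[0,0,0]], delta_rot=[[0,0,0],[0,0,0],[0,0,0]], grip=[87,87,87])

```text
time_s: 2.82
tcp_pos: [0.5623, -0.1861, 0.3223]
ee_rot: [[-1.0, -0.003, -0.001], [-0.003, 1.0, 0.0], [0.001, 0.0, -1.0]]
wrist_force: [-0.2, 0.9, -0.2]
gripper_width: 0.999
gripper_force: 0.0
```

Run:
```python
from h import *
s=sense();print(s["time_s"],s["tcp_pos"],np.array(s["ee_rot"]),s["joints"])
c=look("wrist");save(c,"w1.png")
import pickle;pickle.dump(c,open("w1.pkl","wb"))
for l,z in(("free_slot",.008),("seated_cassette",.008)):
    for r in landmark_of("wrist",l)[:3]: print(l,r["score"],r["point"],ray(c,r["point"],z))
    for r in silhouettes("wrist",l)[:2]:
        b=cv2.boxPoints(cv2.minAreaRect(cv2.findNonZero(r["mask"].astype(np.uint8))))
        print(" sil",r["score"],r["point"],[ray(c,p,.010 if l[0]=='f' else .118)[:2] for p in b])
i=cv2.resize(c["img"][:,:,::-1],None,fx=1.5,fy=1.5,interpolation=3);cv2.imwrite("pics/w1b.png",i)
```

```text
2.825 [ 0.5623 -0.1861  0.3223] [[-1.     -0.003  -0.0005]
 [-0.003   1.      0.0001]
 [ 0.0005  0.0001 -1.    ]] [ -2.666   15.966    5.7318  -0.006  -79.7965 -87.1631]
free_slot 0.89 [234.5, 157.3] [ 0.5571 -0.2251  0.008 ]
 sil 0.61 [238.8, 157.4] [array([ 0.5042, -0.2264]), array([ 0.5041, -0.2134]), array([ 0.61  , -0.2148]), array([ 0.6101, -0.2286])]
seated_cassette 0.67 [284.5, 156.8] [ 0.556  -0.1409  0.008 ]
 sil 0.56 [288.3, 166.3] [array([ 0.6121, -0.1579]), array([ 0.4982, -0.1571]), array([ 0.4988, -0.1352]), array([ 0.6129, -0.1341])]
```

View pics/w1b.png

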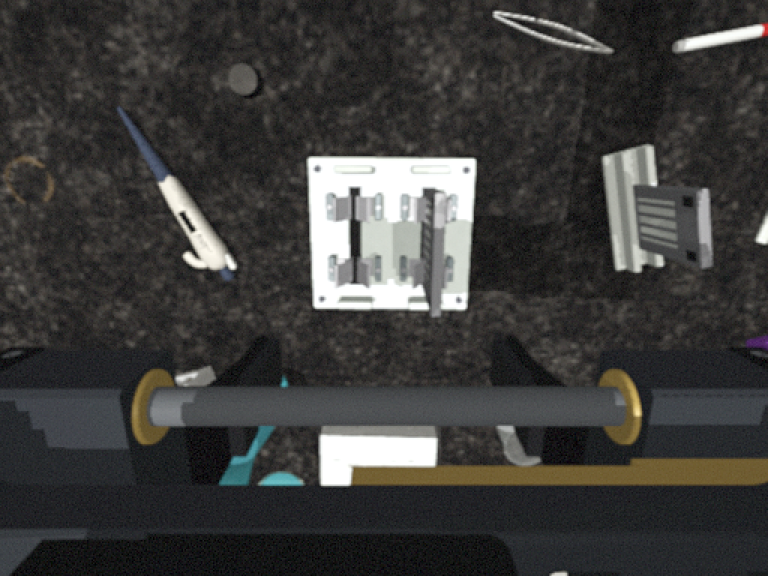

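The wrist view shows the rack square-on: base corners at (308,157), (476,158), (468,311), (313,310) in the 1.5x picture. The black strip is at (355,235) and the seated cassette at (435,250).

```bash
cat > rack.py <<'E'
from h import *
def rect(c,ctr,z,half=.13,name=None,thr=150,res=2000):
    # warp picture onto plane z, threshold white, fit rectangle
    g=np.array([[ctr[0]+a*half,ctr[1]+b*half,z] for a,b in((-1,-1),(1,-1),(1,1),(-1,1))])
    n=int(2*half*res)
    H=cv2.getPerspectiveTransform(np.float32([proj(c,p) for p in g]),np.float32([[0,0],[n,0],[n,n],[0,n]]))
    w=cv2.warpPerspective(c["img"],H,(n,n),flags=cv2.INTER_CUBIC)
    m=((w.min(2)>thr)*255).astype(np.uint8)
    m=cv2.morphologyEx(m,cv2.MORPH_OPEN,np.ones((9,9)))
    k,l,st,ce=cv2.connectedComponentsWithStats(m)
    i=1+np.argmax(st[1:,4]);r=cv2.minAreaRect(cv2.findNonZero((l==i).astype(np.uint8)))
    if name: cv2.imwrite("pics/"+name,w[:,:,::-1])
    return np.array(r[0])/res+np.array(ctr)-half, np.array(r[1])/res, r[2]
E
python3 - <<'E'
from rack import *
import pickle
c=pickle.load(open("w1.pkl","rb"))
for t in(110,130,150): print(rect(c,(.56,-.18),.008,thr=t))
c=look("top")
for t in(110,130,150): print(rect(c,(.56,-.18),.008,thr=t))
for t in(110,130,150): print("stand",rect(c,(.50,.27),.02,half=.08,thr=t))
E
```

```text
(array([ 0.5613, -0.1819]), array([0.1827, 0.1796]), 89.57559967041016)
(array([ 0.5608, -0.1819]), array([0.1822, 0.1783]), 89.45948028564453)
(array([ 0.5577, -0.1819]), array([0.1815, 0.1712]), 89.57242584228516)
(array([ 0.5597, -0.2368]), array([0.2595, 0.1465]), 0.0)
(array([ 0.5598, -0.2428]), array([0.1345, 0.2595]), 90.0)
(array([ 0.5598, -0.2483]), array([0.1235, 0.2595]), 90.0)
stand (array([0.5059, 0.2703]), array([0.0592, 0.1337]), 78.34461975097656)
stand (array([0.5056, 0.2702]), array([0.0577, 0.1324]), 78.25196075439453)
stand (array([0.5035, 0.2602]), array([0.0358, 0.1316]), 78.16178894042969)
```

>>> step_arm(linear=[[8,57,0],[8,57,0],[8,57,0],[8,57,0],[8,57,0],[8,57,0],[8,57,0],[6,57,0],[0,0,0],[0,0,0]], delta_rot=[[0,0,0],[0,0,0],[0,0,0],[0,0,0],[0,0,0],[0,0,0],[0,0,0],[0,0,0.1],[0,0,0.1],[0,0,0]], grip=[87,87,87,87,87,87,87,87,87,87])

```text
time_s: 4.38
tcp_pos: [0.4999, 0.2681, 0.3225]
ee_rot: [[-0.98, 0.198, -0.0], [0.198, 0.98, -0.0], [0.0, -0.0, -1.0]]
wrist_force: [-0.0, -0.0, -0.7]
gripper_width: 1.0
gripper_force: 0.0
```

Run:
```python
from rack import *
s=sense();print(s["time_s"],s["tcp_pos"],np.array(s["ee_rot"]),s["joints"])
c=look("wrist");save(c,"w2.png")
import pickle;pickle.dump(c,open("w2.pkl","wb"))
for r in landmark_of("wrist","wide_cassette")[:3]: print(r["score"],r["point"],ray(c,r["point"],.006))
for r in silhouettes("wrist","wide_cassette")[:2]:
    b=cv2.boxPoints(cv2.minAreaRect(cv2.findNonZero(r["mask"].astype(np.uint8))))
    print(" sil",r["score"],r["point"],b.tolist(),[ray(c,p,.116)[:2] for p in b])
i=c["img"][60:260,120:390,::-1];cv2.imwrite("pics/w2b.png",cv2.resize(i,None,fx=2.9,fy=2.9,interpolation=3))
```

```text
4.375 [0.4999 0.2681 0.3225] [[-0.9803  0.1976 -0.0001]
 [ 0.1976  0.9803 -0.0003]
 [ 0.     -0.0003 -1.    ]] [  44.5711   13.3515    2.2346    0.0069  -78.8978 -145.9716]
0.92 [328.3, 117.7] [0.4547 0.3942 0.006 ]
0.78 [258.6, 158.3] [0.4973 0.2699 0.006 ]
0.67 [296.8, 246.7] [0.6727 0.307  0.006 ]
 sil 0.83 [339.2, 119.5] [[321.5375061035156, 79.45286560058594], [349.7969665527344, 76.22320556640625], [359.5407409667969, 161.48106384277344], [331.2812805175781, 164.71072387695312]] [array([0.4017, 0.3663]), array([0.4048, 0.4002]), array([0.5108, 0.4014]), array([0.5077, 0.3646])]
 sil 0.75 [262.0, 167.3] [[257.0, 127.0], [265.0, 127.0], [265.0, 211.0], [257.0, 211.0]] [array([0.4412, 0.2785]), array([0.4432, 0.2885]), array([0.5537, 0.2671]), array([0.5515, 0.2563])]
```

View pics/w2b.png

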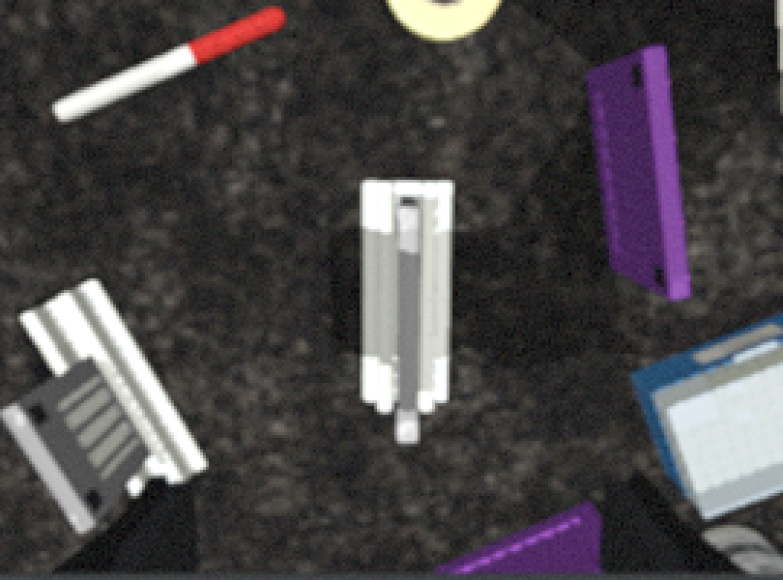

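The wrist view shows the wide cassette edge-on at crop (408,320), its long axis in line with the tool's x. Both fingers have clear room, and the nearest purple one at (640,170) is well aside.

>>> step_arm(linear=[[3,3.4,50],[0,0,50],[0,0,40],[0,0,40],[0,0,35],[0,0,33],[0,0,0]], delta_rot=[[0,0,0],[0,0,0],[0,0,0],[0,0,0],[0,0,0],[0,0,0],[0,0,0]], grip=[87,87,87,87,87,87,87])

```text
time_s: 5.4
tcp_pos: [0.4965, 0.27, 0.0725]
ee_rot: [[-0.98, 0.2, -0.004], [0.2, 0.98, -0.004], [0.003, -0.005, -1.0]]
wrist_force: [-0.4, -0.5, 0.1]
gripper_width: 1.002
gripper_force: 0.0
```

>>> step_arm(linear=[[0,0,0],[0,0,0],[0,0,0],[0,0,0],[0,0,0],[0,0,0],[0,0,0],[0,0,0]], delta_rot=[[0,0,0],[0,0,0],[0,0,0],[0,0,0],[0,0,0],[0,0,0],[0,0,0],[0,0,0]], grip=[0,0,0,0,0,0,0,0])

```text
time_s: 6.4
tcp_pos: [0.4975, 0.2721, 0.0745]
ee_rot: [[-0.98, 0.199, -0.0], [0.199, 0.98, -0.0], [0.0, -0.0, -1.0]]
wrist_force: [0.4, -0.0, -0.1]
gripper_width: 0.171
gripper_force: 0.0
```

>>> step_arm(linear=[[0,0,0],[0,0,0],[0,0,0],[0,0,0]], delta_rot=[[0,0,0],[0,0,0],[0,0,0],[0,0,0]], grip=[0,0,0,0])

```text
time_s: 6.9
tcp_pos: [0.4975, 0.2721, 0.0745]
ee_rot: [[-0.98, 0.199, -0.0], [0.199, 0.98, -0.0], [0.0, -0.0, -1.0]]
wrist_force: [0.1, -0.1, 0.7]
gripper_width: 0.109
gripper_force: 30.0
```

>>> step_arm(linear=[[0,0,-10],[0,0,-20],[0,0,-40],[0,0,-40],[0,0,-40],[0,0,-20],[0,0,0],[0,0,0]], delta_rot=[[0,0,0],[0,0,0],[0,0,0],[0,0,0],[0,0,0],[0,0,0],[0,0,-0.1],[0,0,-0.093]], grip=[0,0,0,0,0,0,0,0])

```text
time_s: 7.9
tcp_pos: [0.4972, 0.2719, 0.2454]
ee_rot: [[-1.0, 0.004, 0.0], [0.004, 1.0, 0.001], [-0.0, 0.001, -1.0]]
wrist_force: [0.4, -0.2, -1.5]
gripper_width: 0.114
gripper_force: 30.0
```

Run:
```python
from h import *
s=sense();print(s["tcp_pos"],np.array(s["ee_rot"]),s["gripper_width"],s["gripper_force"],s["wrist_force"])
c=look("scene")
i=c["img"][120:320,120:390,::-1];cv2.imwrite("pics/s2.png",cv2.resize(i,None,fx=2.9,fy=2.9,interpolation=3))
```

```text
[0.4972 0.2719 0.2454] [[-1.      0.0042  0.0002]
 [ 0.0042  1.      0.0007]
 [-0.0002  0.0007 -1.    ]] 0.11400825044673332 29.99478406039998 [ 0.4259 -0.2456 -1.5273]
```

View pics/s2.png

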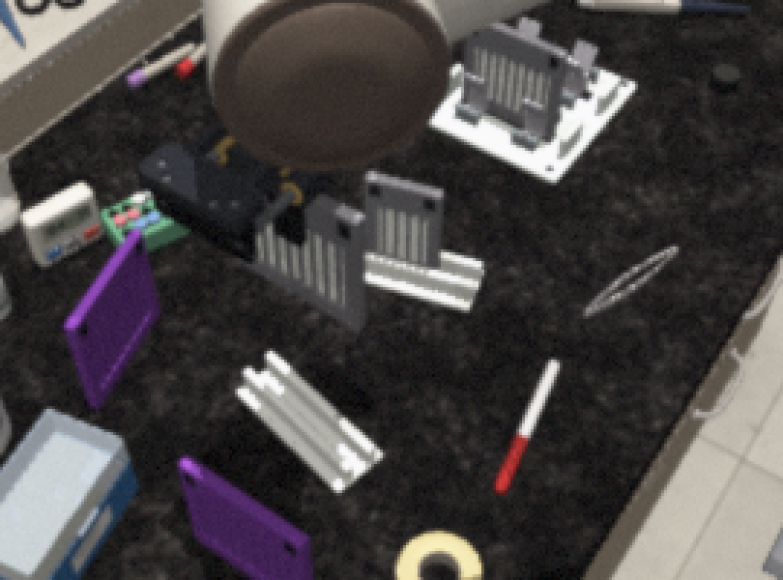

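The scene view shows the wide cassette held clear at crop (310,265) and its stand empty at (310,420). The narrow cassette is undisturbed.

>>> step_arm(linear=[[-6,-35,0],[-7,-50,0],[-7,-57,0],[-7,-58,0],[-7,-58,0],[-7,-58,0],[-7,-58,0],[-6,-58,0],[-3,-40,0],[-3,-22,0]], delta_rot=[[0,0,0],[0,0,0],[0,0,0],[0,0,0],[0,0,0],[0,0,0],[0,0,0],[0,0,0],[0,0,0],[0,0,0.005]], grip=[0,0,0,0,0,0,0,0,0,0])

```text
time_s: 9.2
tcp_pos: [0.5534, -0.2245, 0.2445]
ee_rot: [[-1.0, 0.016, -0.001], [0.016, 1.0, 0.0], [0.001, 0.0, -1.0]]
wrist_force: [0.4, 0.3, -2.0]
gripper_width: 0.117
gripper_force: 30.0
```

>>> step_arm(linear=[[0,0,20],[0,0,15],[0,0,0],[0,0,0]], delta_rot=[[0,0,0],[0,0,0],[0,0,0],[0,0,0]], grip=[0,0,0,0])

```text
time_s: 9.7
tcp_pos: [0.5544, -0.2222, 0.2103]
ee_rot: [[-1.0, 0.012, 0.001], [0.012, 1.0, -0.001], [-0.001, -0.001, -1.0]]
wrist_force: [-0.3, -0.7, -1.4]
gripper_width: 0.111
gripper_force: 30.0
```

Run:
```python
from h import *
s=sense();print(s["time_s"],s["tcp_pos"],np.array(s["ee_rot"]),s["gripper_width"],s["gripper_force"],s["wrist_force"])
c=look("wrist");save(c,"w3.png")
for l in("free_slot","seated_cassette","wide_cassette"):
    for r in landmark_of("wrist",l)[:2]: print(l,r["score"],r["point"],ray(c,r["point"],.008))
t=s["tcp_pos"];print("bottom centre px",proj(c,t-[0,0,.0685]))
for x in(-.034,.034): print("strip/clip px",[proj(c,[.557+x,y,.032]) for y in(-.225,-.219)])
i=c["img"][50:300,120:390,::-1];cv2.imwrite("pics/w3b.png",cv2.resize(i,None,fx=2.4,fy=2.4,interpolation=3))
```

```text
9.7 [ 0.5544 -0.2222  0.2103] [[-0.9999  0.0116  0.0009]
 [ 0.0116  0.9999 -0.0006]
 [-0.0009 -0.0006 -1.    ]] 0.1114351195081693 29.99388431198895 [-0.2953 -0.6621 -1.3576]
seated_cassette 0.79 [319.3, 172.9] [ 0.554  -0.1419  0.008 ]
wide_cassette 0.66 [253.1, 206.2] [ 0.5989 -0.2292  0.008 ]
bottom centre px [258.2779 206.3257]
strip/clip px [array([255.3313, 152.3754]), array([260.3389, 152.3169])]
strip/clip px [array([256.0559, 206.2437]), array([260.7999, 206.1918])]
```

View pics/w3b.png

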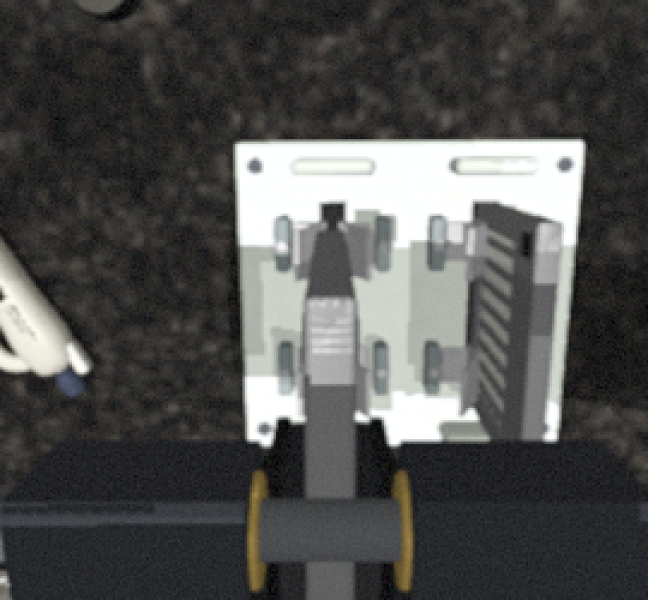

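The wrist view shows the panel edge-on over the slot: its lower near end at crop (331,222) lines up with the strip end at (333,213), both midway between the clip bases at x=283 and x=383.

>>> step_arm(linear=[[-2,0,25],[0,0,30],[0,0,20],[0,0,6],[0,0,6],[0,0,6],[0,0,6],[0,0,0]], delta_rot=[[0,0,0],[0,0,0],[0,0,0],[0,0,0],[0,0,0],[0,0,0],[0,0,0],[0,0,0]], grip=[0,0,0,0,0,0,0,0])

```text
time_s: 10.9
tcp_pos: [0.5557, -0.2223, 0.1102]
ee_rot: [[-1.0, 0.012, -0.001], [0.012, 1.0, 0.0], [0.001, 0.0, -1.0]]
wrist_force: [-0.6, 0.3, -1.2]
gripper_width: 0.116
gripper_force: 30.0
```

>>> step_arm(linear=[[0,0,5],[0,0,5],[0,0,5],[0,0,5],[0,0,0]], delta_rot=[[0,0,0],[0,0,0],[0,0,0],[0,0,0],[0,0,0]], grip=[0,0,0,0,0])

```text
time_s: 11.52
tcp_pos: [0.5562, -0.2224, 0.0898]
ee_rot: [[-1.0, 0.012, 0.0], [0.012, 1.0, 0.0], [-0.0, 0.0, -1.0]]
wrist_force: [2.4, 0.6, -2.5]
gripper_width: 0.112
gripper_force: 30.0
```

>>> step_arm(linear=[[0,0,3],[0,0,3],[0,0,3]], delta_rot=[[0,0,0],[0,0,0],[0,0,0]], grip=[0,0,0])

```text
time_s: 11.9
tcp_pos: [0.5557, -0.2224, 0.0814]
ee_rot: [[-1.0, 0.012, -0.0], [0.012, 1.0, -0.0], [0.0, -0.0, -1.0]]
wrist_force: [0.3, -0.1, 1.6]
gripper_width: 0.11
gripper_force: 30.0
```

>>> step_arm(linear=[[0,0,2],[0,0,1],[0,0,0]], delta_rot=[[0,0,0],[0,0,0],[0,0,0]], grip=[0,0,0])

```text
time_s: 12.28
tcp_pos: [0.5557, -0.2224, 0.0785]
ee_rot: [[-1.0, 0.012, -0.001], [0.012, 1.0, 0.0], [0.001, 0.0, -1.0]]
wrist_force: [-0.4, 1.3, 1.3]
gripper_width: 0.116
gripper_force: 30.0
```

Run:
```python
from h import *
s=sense();print(s["time_s"],s["tcp_pos"],s["gripper_width"],s["wrist_force"],s["moment"])
c=look("wrist");t=look("scene")
a=cv2.resize(c["img"][50:250,160:360,::-1],(400,400),interpolation=3);b=cv2.resize(t["img"][90:190,240:340,::-1],(400,400),interpolation=3)
cv2.imwrite("pics/w4b.png",np.hstack([a,b]))
for l in("wide_cassette","seated_cassette"):
    for n in("wrist","scene"):
        for r in landmark_of(n,l)[:3]: print(l,n,r["score"],r["point"])
```

```text
12.275 [ 0.5557 -0.2224  0.0785] 0.11594278856106612 [-0.4021  1.298   1.3466] [0.1576 0.148  0.0295]
wide_cassette wrist 0.79 [255.6, 208.6]
wide_cassette scene 0.94 [164.7, 240.8]
wide_cassette scene 0.65 [308.8, 146.6]
wide_cassette scene 0.63 [206.7, 314.7]
seated_cassette wrist 0.61 [354.0, 206.8]
seated_cassette scene 0.8 [292.1, 162.4]
```

View pics/w4b.png

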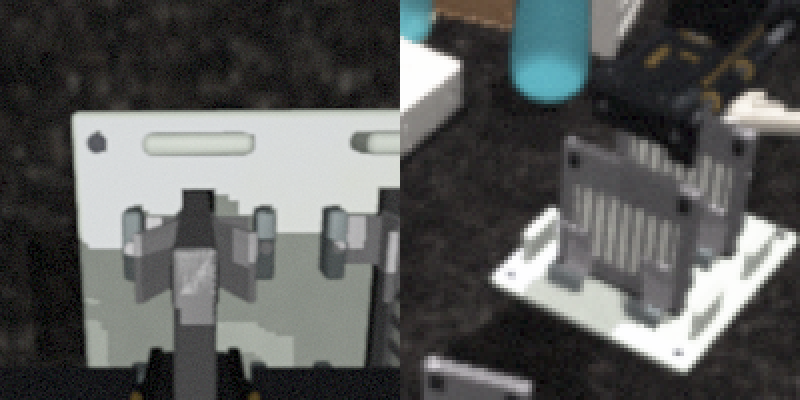

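The left half shows the panel edge-on between the opened clip leaves, its near top corner at crop (195,248). The right half shows it standing parallel to the seated one. I will check its height from the corner row, since the push force was low.

Run:
```python
from h import *
c=look("wrist");save(c,"w5.png");t=look("scene")
for z in(.115,.12,.125,.13,.135): print(z,"near top",proj(c,[.501,-.222,z]),"bottom",proj(c,[.501,-.222,z-.11]), "scene tops", [proj(t,[x,-.222,z]).round(1) for x in(.501,.611)])
print("seated scene",[proj(t,[x,-.142,.12]).round(1) for x in(.501,.611)])
g=cv2.cvtColor(c["img"],cv2.COLOR_RGB2GRAY)
print("col 257 rows135-185",g[135:186,256:259].mean(1).astype(int))
print("row178",g[176:180,240:275].mean(0).astype(int))
```

```text
0.115 near top [258.5324 164.7822] bottom [257.8768 141.2809] scene tops [array([329.5, 125.6]), array([296.5, 112.7])]
0.12 near top [258.5891 166.8142] bottom [257.8934 141.8768] scene tops [array([329.7, 124.2]), array([296.7, 111.3])]
0.125 near top [258.6504 169.012 ] bottom [257.9107 142.4984] scene tops [array([330. , 122.8]), array([296.8, 109.9])]
0.13 near top [258.717  171.3969] bottom [257.9288 143.1473] scene tops [array([330.3, 121.4]), array([297. , 108.5])]
0.135 near top [258.7894 173.9938] bottom [257.9477 143.8253] scene tops [array([330.5, 119.9]), array([297.1, 107.1])]
seated scene [array([316.3, 138.6]), array([282.5, 124.7])]
col 257 rows135-185 [217 218 219 218 218 218 218 222 217 153  58  42  57  55  55  55  54  57
  55  54  53  53  58  58  57  56  57  56  55  58  56  56  58  58  54  56
  56  52  71 104 134 155 153 143 138 137 138 136 138 138 137]
row178 [ 86  84  86  85  82  77  97 126 141 148 148 144 145 148 147 148 150 149
 143 141 146 149 146 142 137 134 125 108  89  79  82  86  84  85  85]
```

The corner row is the same as when the panel hung in the air, so it has not slipped in the fingers. The scene corner also agrees with a top at 120 mm. A short further push should show contact with the floor.

>>> step_arm(linear=[[0,0,1.5],[0,0,0]], delta_rot=[[0,0,0],[0,0,0]], grip=[0,0])

```text
time_s: 12.92
tcp_pos: [0.5557, -0.2225, 0.0785]
ee_rot: [[-1.0, 0.012, -0.0], [0.012, 1.0, -0.0], [0.0, -0.0, -1.0]]
wrist_force: [-3.8, 2.5, 8.3]
gripper_width: 0.112
gripper_force: 30.0
```

>>> step_arm(linear=[[0,0,1.5],[0,0,0]], delta_rot=[[0,0,0],[0,0,0]], grip=[0,0])

```text
time_s: 13.18
tcp_pos: [0.5557, -0.2225, 0.0784]
ee_rot: [[-1.0, 0.011, 0.0], [0.011, 1.0, -0.001], [-0.0, -0.001, -1.0]]
wrist_force: [-5.5, 2.9, 16.4]
gripper_width: 0.11
gripper_force: 30.0
```

>>> step_arm(linear=[[0,0,1.5],[0,0,1],[0,0,0]], delta_rot=[[0,0,0],[0,0,0],[0,0,0]], grip=[0,0,0])

```text
time_s: 13.55
tcp_pos: [0.5558, -0.2225, 0.0784]
ee_rot: [[-1.0, 0.011, 0.001], [0.011, 1.0, -0.001], [-0.001, -0.001, -1.0]]
wrist_force: [-10.2, 5.1, 27.1]
gripper_width: 0.112
gripper_force: 30.0
```

>>> step_arm(linear=[[0,0,-3],[0,0,-2.5],[0,0,0],[0,0,0],[0,0,0],[0,0,0],[0,0,0],[0,0,0]], delta_rot=[[0,0,0],[0,0,0],[0,0,0],[0,0,0],[0,0,0],[0,0,0],[0,0,0],[0,0,0]], grip=[0,0,45,45,45,45,45,45])

```text
time_s: 14.55
tcp_pos: [0.556, -0.2224, 0.0786]
ee_rot: [[-1.0, 0.012, 0.0], [0.012, 1.0, -0.0], [-0.0, -0.0, -1.0]]
wrist_force: [0.1, 0.8, 0.3]
gripper_width: 0.513
gripper_force: 0.0
```

>>> step_arm(linear=[[0,0,-10],[0,0,-20],[0,0,-30],[0,0,-50],[0,0,-50],[0,0,-40],[0,0,0]], delta_rot=[[0,0,0],[0,0,0],[0,0,0],[0,0,0],[0,0,0],[0,0,0],[0,0,0]], grip=[45,45,45,45,45,45,45])

```text
time_s: 15.42
tcp_pos: [0.5576, -0.2229, 0.2839]
ee_rot: [[-1.0, 0.012, 0.01], [0.012, 1.0, -0.002], [-0.01, -0.002, -1.0]]
wrist_force: [1.0, 0.5, 0.1]
gripper_width: 0.515
gripper_force: 0.0
```

Run:
```python
from h import *
s=sense();print(s["time_s"],s["tcp_pos"],s["gripper_width"],s["wrist_force"])
c=look("wrist");t=look("scene")
a=cv2.resize(c["img"][50:250,180:380,::-1],(400,400),interpolation=3);b=cv2.resize(t["img"][90:190,240:340,::-1],(400,400),interpolation=3)
cv2.imwrite("pics/w6b.png",np.hstack([a,b]))
for y in(-.222,-.142): print([(proj(c,[x,y,.12])-[180,50])*2 for x in(.501,.611)],[(proj(t,[x,y,.12])-[240,90])*4+[400,0] for x in(.501,.611)])
```

```text
15.425 [ 0.5576 -0.2229  0.2839] 0.51512734964855 [1.0457 0.4971 0.0848]
[array([157.0515, 160.6522]), array([158.9461, 343.2225])] [array([758.9679, 136.8357]), array([626.7724,  85.3156])]
[array([299.8896, 158.9119]), array([288.9118, 341.8749])] [array([705.2731, 194.4469]), array([569.9479, 138.6558])]
```

View pics/w6b.png

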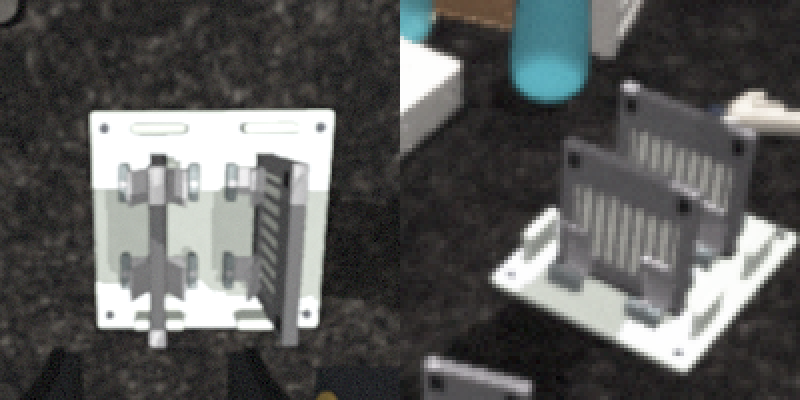

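The cassette stands alone, upright and parallel to the seated one. Its top corners at crop (757,130) and (622,82) match the prediction for a fully seated panel, and the gripper is clear.

```bash
python3 -c "
from station import *
print(finish_job())"
```

```text
the job is handed in; nothing more can be done
None
```

The wide cassette is pushed down to the floor of the empty clip slot, standing upright and parallel to the seated one, and released. The narrow cassette was left in its stand, and the job was handed in at about 15.5 s.

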